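# Roll down the veneer strips of a craft panel

### The arm

A 6-joint arm with a two-finger parallel gripper is mounted at the origin on the work surface. World frame = base frame: x ahead of the robot, y to its left, z up, the work surface at z = 0. Lengths are in m, angles in rad, forces in N, time in s.
With the tool pointing down it reaches from about 0.325 to 0.9 m from the base axis. Payload 3.5 kg.
Tool frame: the origin (TCP) lies at the very end of the fingers, on their centre line; the grasp point (between the pads) lies robot.grip_point_offset behind it (robot.grip_point_offset is the distance from the TCP to the grasp point, in m); z points along the fingers, x is the direction in which the jaws open and shut, and the axes are right-handed (so a half turn about z gives the same grasp; the last joint's range is limited). The gripper opens to 85 mm and grips with 20 to 120 N. Pads are 22 mm wide; open, the fingers measure 114 mm over their backs; the gripper's body (76 mm by 85 mm) begins 54 mm behind the grasp point. The pads swing forward as they close: fully open they stand 13 mm farther back than shut.
Start: joints at [-1.318, 0.276, -0.026, 1.268, 0, 1.467], TCP at [0.218, -0.586, 0.231] pointing down, gripper open.
Joint ranges: [-3.12, 3.12], [-0.85, 1.88], [-1.08, 1.24], [-1.95, 2.15], [-1.57, 1.53], [-3.14, 3.14]. Speed limits (rad/s): [2.57, 2.57, 3.14, 3.14, 3.14, 3.14].

### API

Orientations are given as a rotation vector (axis times angle).
In Python, from workcell import status, optics, order, robot gives the robot as it stands.
- The arm moves only by the tool carry_out, never from a script. Its argument "steps" is a list of rows, each an object with "offset": the shift along the tool's x, y, z in units of 60 mm (1.0 is 60 mm), a list of three; "turn": the turn about the tool's z in units of 10 degrees (1.0 is 10 degrees); "hand": the gripper's target within -1 to 1 (shut at 1, half-way at 0, fully open at -1). A call has 1 to 20 rows; each row is the pose to reach, as a shift and turn from the pose commanded when the call began, along the tool's axes at that moment; what a row does not reach only later rows make up. A row lasts 1/8 s, in which the tool goes at most 62.5 mm and 10.7 degrees, less where a joint would pass 70% of its speed; a pose out of reach is approached as far as the arm can. A call with a gripper value outside its range is refused whole. The fingers move at their own pace and stop on an object; "squeeze" is the grip in N (left out, the last holds). Time passes only in rows, so rows that repeat a pose let the fingers close. It gives the time, the measured TCP pose, the force and the opening at its end, in the units of the state.
- status.state(): the state, without advancing time (a new reading comes with each control period).
- optics.grab_frame(name): name is "scene" or "top"; returns (picture, depth): 420x560x3 uint8, blue, green, red; 420x560 float32, m along the optical axis (not along the pixel's ray), 0 where there is no reading.
- optics.camera_params(name): a dict with "fx", "fy", "cx", "cy" (pixels), "extrinsics" (4x4, takes a point from camera to world coordinates). Camera axes: x right, y down, z forward; pixel columns grow to the right and rows downward; lengths in m; the calibration is good to about 2 mm. A picture is of the moment at which its call begins. camera_params takes no time and is no camera call.
- order.finish_job(): hands the job in, once; it reports no verdict.
The state is a dict: "clock": time; "joint_pos": joint angles; "dq": joint speeds; "effort": joint torques, N m; "eef_pos": TCP position; "eef_rot": TCP orientation; "force": force on the tool from outside, world axes, zero at the start; "wrist_torque": the same for the moment, N m; "opening": opening from 0.0 (shut) to 1.0 (fully open).
Only numpy, scipy, OpenCV 4.12 (cv2) and the standard library are available. Lean on these libraries where they do the work, as an engineer would, in place of code of your own. Each camera call takes 0.05 s, during which the arm holds its last target.

### The job

Take the hand roller out of its stand and roll the six proud veneer strips of the craft panel fully home: start on the strip beside the red stop bar and roll steadily to the other end, without lifting the roller off before the last strip is home, pressing with some about 10 N and never over 30 N, and touching the panel with nothing but the roller. Then put the roller back in its stand as it was, let go of it, and leave everything else on the bench where it is.

Things in the scene. Friction and masses are not known exactly. Their poses are not given: they have to be found in the camera images.
- roller_grip (a point): Hand roller upright in its stand; this point is the centre of its yellow block handle, 50 mm (own x) x 26 mm (own y) x 50 mm tall. Grip across the 26 mm from above, fingers closing along own y. z up, x along the axle. Below the handle is a steel plate 108 mm (x) by 40 mm (y), 6 mm thick, overhanging the wheel at both ends. It weighs 0.25 to 0.5 kg.
- roller: The same roller, axes as for the handle; origin: middle of the wheel's lowest line, 79 mm below the handle's centre, 48 mm below the plate. Black rubber wheel turning freely in a yoke: radius 20 mm, 64 mm long along x; yoke 84 mm wide over all. It rolls along own y.
- stand: Grey open-topped roller stand fixed to the bench, 112 mm (own x) x 72 mm (own y). Origin: centre of its underside on the bench, z up. End walls at x = -51 and +51 mm are 10 mm thick and 57 mm high, the long walls 25 mm high. The pocket between is 92 mm along x and 60 mm along y.
- stand_seat (a point): Where the roller's handle centre is when seated: 88 mm above the stand's origin. The roller's plate then rests on both end walls, the wheel hangs in the pocket clear of the floor, and the axle lies along the stand's x axis.
- panel: Dark wooden craft panel fixed to the bench, 116 mm (own x) x 226 mm (own y), faced with six light and brown veneer strips side by side, each 80 mm along x, 26.5 mm along y, at 28 mm spacing: strip 1 centred at y = +70 mm, strip 6 at y = -70 mm. Origin: the panel's middle, 14 mm below the dark backing's upper face; z up.
- strips_mid (a point): Middle of the strips, 20 mm above the panel's origin. The backing is warped: tops of strips that are home lie 0 to 4 mm above this point, differing from strip to strip, and up to 3 mm more while proud. A strip moves only when pushed down with over 7 N, sinks slowly (80 N per m/s more), stops hard when home and stays. 9 to 13 N rolled at 10 to 30 mm/s does it.
- red_stop (a point): Middle of the top of the red stop bar, 84 x 10 mm, at the panel's +y end beyond strip 1 (at y = +96 mm, 25 mm above the panel's origin). Strip 1 is the one beside it; the bar does not move and need not be touched.
- strip1 (a joint): How far strip 1 has been pressed down, m: 0 = standing 3 mm proud, 0.003 = fully home.
- strip2 (a joint): How far strip 2 has been pressed down, m: 0 = standing 3 mm proud, 0.003 = fully home.
- strip3 (a joint): How far strip 3 has been pressed down, m: 0 = standing 3 mm proud, 0.003 = fully home.
- strip4 (a joint): How far strip 4 has been pressed down, m: 0 = standing 3 mm proud, 0.003 = fully home.
- strip5 (a joint): How far strip 5 has been pressed down, m: 0 = standing 3 mm proud, 0.003 = fully home.
- strip6 (a joint): How far strip 6 has been pressed down, m: 0 = standing 3 mm proud, 0.003 = fully home.
- glue: Bystander, to be left alone: white glue bottle with an orange cap, 52 mm wide, 130 mm tall.
- jar: Bystander, to be left alone: glass jar, red lid, 68 mm wide, 80 mm tall.
- mug: Bystander, to be left alone: blue mug, 80 mm wide, 90 mm tall.
- tape: Bystander, to be left alone: tan ring (empty tape core), 90 mm wide, 24 mm tall, lying flat.
- driver: Bystander, to be left alone: red-handled screwdriver lying flat.
- offcuts: Bystander, to be left alone: brown veneer offcut block 140 x 50 x 18 mm.
- pot: Bystander, to be left alone: terracotta pot of artificial flowers, 97 mm wide, about 140 mm tall.
- dish: Bystander, to be left alone: white bowl, 120 mm wide, 30 mm tall.

How it is judged:
On the way, in this order (a step that is already met when the one before it is completed fails the run):
1. the roller is lifted out of its stand (z of roller_grip in the frame of stand above 0.12 m), for 0.2 s.
2. strip 1, beside the red stop, is rolled home while strips 4 to 6 still stand proud (value of joint strip1 above 0.0024 m and value of joint each of strip4, strip5, strip6 below 0.0018 m), for 0.1 s.
3. all six strips are home (value of joint each of strip1, strip2, strip3, strip4, strip5, strip6 above 0.0024 m), for 0.2 s.
At the end, for the whole second after the job is handed in: All six strips are home (each pressed at least 2.4 of its 3 mm) and the roller rests upright and still in its stand, released: handle centre within 14 mm of the stand's middle and within 3 mm of its seated height of 88 mm, tilted under 0.06 rad, its axle within 0.2 rad of the stand's x axis (all of step 3 and horizontal distance between roller_grip and stand below 0.014 m and z of roller_grip in the frame of stand between 0.085 and 0.091 m and angle between roller_grip's own z axis and vertical below 0.06 rad and angle between the x axis of roller_grip and the x axis of stand, either way round below 0.2 rad and linear speed of roller below 0.01 m/s and contact force between the fingers and roller below 0.1 N); the robot touches nothing.
It fails at once if the roller presses the panel with more than 30 N (contact force between roller and panel above 30 N).
It fails at once if the fingers or arm touch the panel (contact force between any of the fingers, the arm and panel above 0.5 N).
It fails at once if after strip 1 is home the roller is lifted clear of the strips (about 10 mm) before all are home (value of joint strip1 above 0.0024 m and value of joint any of strip2, strip3, strip4, strip5, strip6 below 0.0024 m and z of roller_grip in the frame of panel above 0.116 m).
It fails at once if a bystander is moved more than 30 mm (distance of any of glue, jar, mug, tape, driver, offcuts, pot, dish from where it was at the start of the episode above 0.03 m).
It also fails if it takes over 70 s, if anything falls off the work surface, if the arm or the gripper's body presses on something with over 40 N, if the wrist force passes 120 N, or if a joint passes its speed limit or range.

## Working session

There is one attempt and no reset: what is moved stays moved. The work goes in short steps, Python scripts to look and compute and a tool call to move; the robot and the scene stay as the last step left them, time stands still between calls to the robot, and variables do not carry over. Pictures are saved under pics/ and viewed, and the job is handed in when it is done.

Besides the shell and the picture viewer there is one more tool, called in YAML: its name, and indented under it one key for each argument. carry_out: Moves the arm, as the interface text tells. Its arguments: {"type":"object","properties":{"steps":{"type":"array","items":{"type":"object","properties":{"offset":{"type":"array","items":{"type":"number"}},"turn":{"type":"number"},"hand":{"type":"number"}}}},"squeeze":{"type":"number"}},"required":["steps"]}

```bash
mkdir -p pics; ls
python3 - <<'E'
from workcell import status, optics, order, robot
import cv2,numpy as np
print(status.state()); print(robot.grip_point_offset)
for n in("scene","top"):
    p,d=optics.grab_frame(n); cv2.imwrite(f"pics/{n}0.png",p); np.save(f"{n}0.npy",d)
    c=optics.camera_params(n); print(n,c)
E
```

```text
pics
{'clock': 0.0, 'joint_pos': array([-1.31839066e+00,  2.77189443e-01, -2.79501560e-02,  1.26800629e+00,
       -1.28483936e-05,  1.46740255e+00]), 'dq': array([-0.00080722,  0.00065477, -0.001625  , -0.00015406,  0.00123327,
       -0.00153576]), 'effort': array([-8.62685720e-04, -4.45506227e+01,  2.95203316e+01,  1.64386601e-02,
       -1.32057962e-04, -5.40064505e-06]), 'eef_pos': array([ 0.21749839, -0.58506452,  0.23009204]), 'eef_rot': array([-2.5782424 ,  1.79239876,  0.00280853]), 'force': array([ 0.2155644 , -0.00056602, -0.39350316]), 'wrist_torque': array([ 0.01785949, -0.02179308, -0.01552462]), 'opening': 1.0015049257170567}
0.0187
scene {'fx': 430.6637124040082, 'fy': 430.6637124040082, 'cx': 271.4930192606674, 'cy': 213.20704211817255, 'extrinsics': array([[ 0.71005739,  0.49984176, -0.49596039,  1.15371484],
       [ 0.70386426, -0.48399427,  0.51992755, -0.6113095 ],
       [ 0.01983951, -0.71826719, -0.69548446,  0.90978043],
       [ 0.        ,  0.        ,  0.        ,  1.        ]])}
top {'fx': 410.21637851225626, 'fy': 410.21637851225626, 'cx': 277.29166745155345, 'cy': 208.399354415151, 'extrinsics': array([[ 0.01189502, -0.99799257,  0.06220406,  0.49707744],
       [-0.99990103, -0.01140428,  0.00823828,  0.0076632 ],
       [-0.00751235, -0.0622959 , -0.99802945,  1.302896  ],
       [ 0.        ,  0.        ,  0.        ,  1.        ]])}
```

View pics/top0.png

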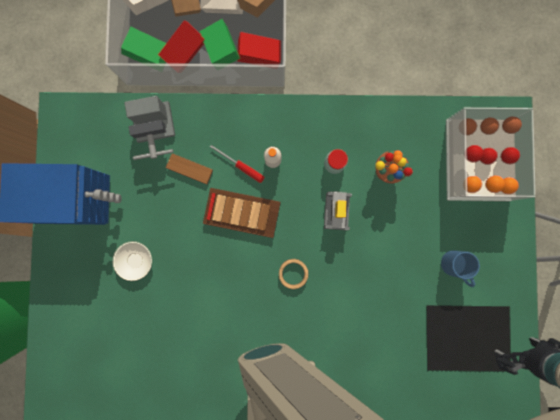

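View pics/scene0.png

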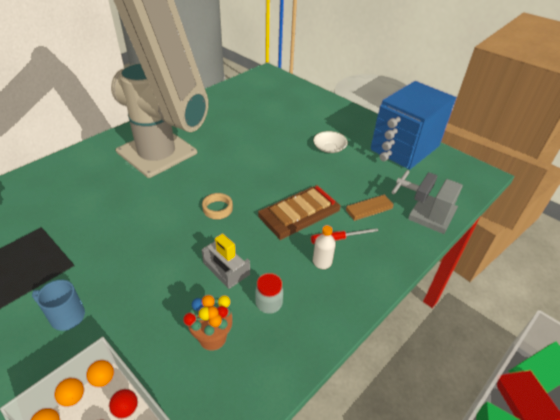

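Top view: the yellow handle is near (341,208) in the grey stand, the panel is near (242,213), and its red stop is at the left end near (211,205). The scene view confirms this: handle (225,246), panel (300,210), red stop (325,197).

```bash
cat > h.py <<'E'
from workcell import status, optics, order, robot
import cv2,numpy as np
from scipy.spatial.transform import Rotation as R
def ray(n,px,z):
    c=optics.camera_params(n);E=c["extrinsics"];px=np.atleast_2d(px).astype(float)
    d=np.c_[(px[:,0]-c["cx"])/c["fx"],(px[:,1]-c["cy"])/c["fy"],np.ones(len(px))]@E[:3,:3].T
    o=E[:3,3]; t=(z-o[2])/d[:,2]; return o+d*t[:,None]
def cloud(n,d,m):
    c=optics.camera_params(n);E=c["extrinsics"];v,u=np.nonzero(m&(d>0));z=d[v,u]
    return np.c_[(u-c["cx"])/c["fx"]*z,(v-c["cy"])/c["fy"]*z,z]@E[:3,:3].T+E[:3,3]
def rect(P):
    (c,s,a)=cv2.minAreaRect((P[:,:2]*1000).astype(np.float32)); return np.round(c,1),np.round(s,1),round(a,1)
def box(shape,x0,y0,x1,y1):
    m=np.zeros(shape[:2],bool);m[y0:y1,x0:x1]=1;return m
E
python3 - <<'E'
from h import *
for n,hb,pb in(("top",(320,185,356,235),(195,180,285,240)),("scene",(195,225,255,290),(255,180,345,240))):
    p=cv2.imread(f"pics/{n}0.png");d=np.load(f"{n}0.npy");hsv=cv2.cvtColor(p,cv2.COLOR_BGR2HSV)
    H,S,V=[hsv[...,i].astype(int) for i in range(3)]
    y=(H>20)&(H<35)&(S>150)&(V>100)&box(p.shape,*hb)
    P=cloud(n,d,y); print(n,"yellow",len(P),"z",np.percentile(P[:,2],[2,50,98]))
    T=P[P[:,2]>np.percentile(P[:,2],98)-.008]; print(" top face",rect(T),T.mean(0))
    g=(S<70)&box(p.shape,*hb); P=cloud(n,d,g); 
    for a,b in((.05,.064),(.018,.032)):
        Q=P[(P[:,2]>a)&(P[:,2]<b)]
        if len(Q)>5: print(" grey",a,len(Q),rect(Q),Q.mean(0))
    r=((H<6)|(H>174))&(S>170)&(V>90)&box(p.shape,*pb); P=cloud(n,d,r);T=P[P[:,2]>np.percentile(P[:,2],95)-.005]; print(" red",len(T),rect(T),T.mean(0))
    notg=~((H>60)&(H<95))&box(p.shape,*pb); P=cloud(n,d,notg); T=P[(P[:,2]>.008)&(P[:,2]<.05)]
    print(" panel",len(T),rect(T),"zpct",np.percentile(T[:,2],[5,25,50,75,95]))
    k=cv2.resize(p[pb[1]:pb[3],pb[0]:pb[2]],None,fx=6,fy=6,interpolation=cv2.INTER_CUBIC);cv2.imwrite(f"pics/{n}_panel.png",k)
    k=cv2.resize(p[hb[1]:hb[3],hb[0]:hb[2]],None,fx=8,fy=8,interpolation=cv2.INTER_CUBIC);cv2.imwrite(f"pics/{n}_stand.png",k)
E
```

```text
top yellow 161 z [0.09012114 0.11223525 0.11713373]
 top face (array([ 571.6, -167.5]), array([23.8, 47. ]), 89.7) [ 0.57308508 -0.16756181  0.11300191]
 grey 0.05 305 (array([ 571.2, -168. ]), array([ 70.4, 112.9]), 86.4) [ 0.56699442 -0.16583649  0.05993975]
 grey 0.018 142 (array([ 569.3, -168.2]), array([ 72.3, 109.2]), 86.4) [ 0.57207014 -0.16802962  0.02487338]
 red 65 (array([581.1, 224.4]), array([10.2, 83.3]), 79.8) [0.58026784 0.22471516 0.03583258]
 panel 2710 (array([593.8, 148.3]), array([271.9, 169.6]), 79.5) zpct [0.0197216  0.02333618 0.02931242 0.03390026 0.03746938]
scene yellow 361 z [0.00126143 0.10361918 0.1136212 ]
 top face (array([ 572.7, -169.4]), array([27.6, 50.6]), 87.7) [ 0.5744771  -0.17076264  0.11059348]
 grey 0.05 368 (array([ 570.6, -169.7]), array([ 71.2, 114.2]), 86.5) [ 0.58862867 -0.17763173  0.05898376]
 grey 0.018 234 (array([ 572.2, -171.1]), array([ 71.1, 111. ]), 87.1) [ 0.5828217  -0.18914832  0.02430892]
 red 63 (array([629.4, 165.6]), array([ 56. , 215.4]), 39.0) [0.58562708 0.21955767 0.03145652]
 panel 2344 (array([611.8, 119.2]), array([229.3, 221.2]), 79.5) zpct [0.01326196 0.02046489 0.02524815 0.03087593 0.03386768]
```

View pics/top_panel.png

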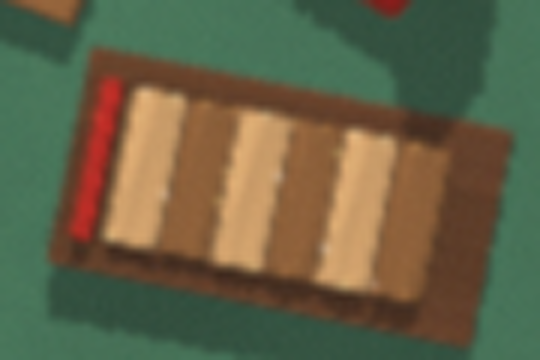

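View pics/scene_panel.png

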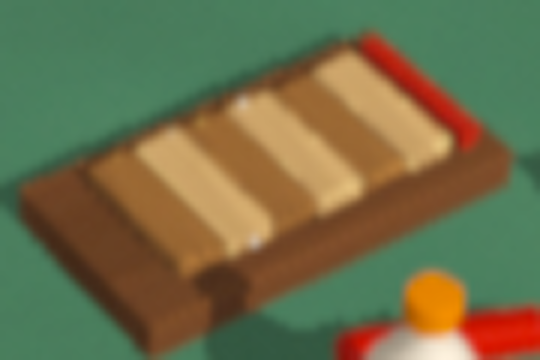

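View pics/scene_stand.png

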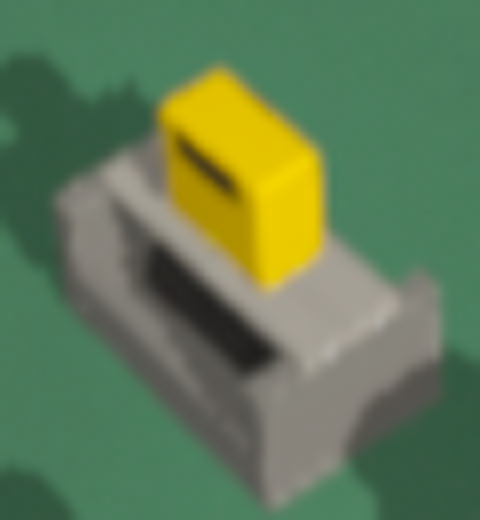

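Run:
```python
from h import *
pb=(200,186,284,242);n="top"
p=cv2.imread(f"pics/{n}0.png");d=np.load(f"{n}0.npy");hsv=cv2.cvtColor(p,cv2.COLOR_BGR2HSV)
H,S,V=[hsv[...,i].astype(int) for i in range(3)]
m=~((H>60)&(H<95))&box(p.shape,*pb)&(V>40)
P=cloud(n,d,m);P=P[(P[:,2]>.008)]
nl,lab,st,ce=cv2.connectedComponentsWithStats(m.astype(np.uint8));k=1+np.argmax(st[1:,4]);
P=cloud(n,d,lab==k);P=P[P[:,2]>.01];print("panel",len(P),rect(P))
P=cloud(n,d,(lab==k));P=P[(P[:,2]>.01)&(P[:,2]<.045)]
# strip profile: frame by red bar
a=np.radians(-10.2);ex=np.array([np.cos(a),np.sin(a)]);ey=np.array([-np.sin(a),np.cos(a)])
rc=np.array([.5811,.2244]);c=rc-.096*ey;print("centre from red",c)
for q in (c,np.array(rect(P)[0])/1000):
  X=(P[:,:2]-q)@ex;Y=(P[:,:2]-q)@ey
  print("ext",[np.percentile(v,[1,99]).round(4) for v in(X,Y)])
  for s in range(6):
    y0=.07-.028*s;w=(abs(Y-y0)<.010)&(abs(X)<.033);print(s+1,w.sum(),np.median(P[w,2]).round(4))
```

```text
panel 2664 (array([563.7, 130.7]), array([226.3, 116.2]), 79.2)
centre from red [0.56409986 0.12991722]
ext [array([-0.0576,  0.0559]), array([-0.1104,  0.1112])]
1 135 0.0325
2 134 0.032
3 138 0.0329
4 135 0.0338
5 136 0.0348
6 139 0.0357
ext [array([-0.0571,  0.0565]), array([-0.1111,  0.1105])]
1 137 0.0325
2 135 0.0321
3 139 0.0329
4 137 0.0338
5 138 0.0348
6 138 0.0357
```

```bash
cat >> h.py <<'E'
def plan(target,xyaw=None):
    "target TCP world, xyaw: wanted world yaw (deg) of tool x (mod 180). From measured pose."
    s=status.state();M=R.from_rotvec(s["eef_rot"]).as_matrix()
    off=M.T@(np.array(target)-s["eef_pos"])
    print("clock",s["clock"],"pos",s["eef_pos"].round(4),"toolx",M[:,0].round(3),"toolz",M[:,2].round(4),"j",s["joint_pos"].round(2),"F",s["force"].round(2),"open",round(s["opening"],3))
    print("offset units",(off/.06).round(3))
    if xyaw is not None:
        y=np.degrees(np.arctan2(M[1,0],M[0,0]));t=(xyaw-y+90)%180-90
        print("toolx yaw",y.round(2),"turn units",(-t/10).round(3),"(tool down)")
E
python3 -c "
from h import *
plan([.572,-.1685,.15],86.4)"
```

```text
clock 0.1 pos [ 0.2175 -0.5852  0.2302] toolx [ 0.348 -0.937 -0.002] toolz [-5.e-04  2.e-03 -1.e+00] j [-1.32  0.28 -0.03  1.27 -0.    1.47] F [0.15 0.34 0.19] open 1.001
offset units [-4.449 -7.957  1.348]
toolx yaw -69.62 turn units 2.398 (tool down)
```

carry_out:
  steps:
    - {"offset": [-0.5, -0.9, 0], "turn": 0.5, "hand": -1}
    - {"offset": [-1.0, -1.8, 0], "turn": 1, "hand": -1}
    - {"offset": [-1.5, -2.7, 0], "turn": 1.5, "hand": -1}
    - {"offset": [-2.0, -3.6, 0], "turn": 2, "hand": -1}
    - {"offset": [-2.5, -4.5, 0], "turn": 2.4, "hand": -1}
    - {"offset": [-3.0, -5.4, 0], "turn": 2.4, "hand": -1}
    - {"offset": [-3.5, -6.3, 0.3], "turn": 2.4, "hand": -1}
    - {"offset": [-4.0, -7.1, 0.6], "turn": 2.4, "hand": -1}
    - {"offset": [-4.45, -7.96, 0.9], "turn": 2.4, "hand": -1}
    - {"offset": [-4.45, -7.96, 1.2], "turn": 2.4, "hand": -1}
    - {"offset": [-4.45, -7.96, 1.35], "turn": 2.4, "hand": -1}
    - {"offset": [-4.45, -7.96, 1.35], "turn": 2.4, "hand": -1}
    - {"offset": [-4.45, -7.96, 1.35], "turn": 2.4, "hand": -1}

```text
clock: 1.72
eef_pos: [0.5721, -0.1706, 0.151]
eef_rot: [-2.148, 2.292, -0.002]
force: [0.2, -0.6, 0.4]
opening: 1.001
```

```bash
python3 -c "
from h import *
plan([.572,-.1685,.0725],86.4)
p,d=optics.grab_frame('scene');cv2.imwrite('pics/s1.png',cv2.resize(p[150:330,120:340],None,fx=3,fy=3))"
```

```text
clock 1.725 pos [ 0.5721 -0.1706  0.151 ] toolx [-0.065 -0.998  0.   ] toolz [ 9.e-04 -5.e-04 -1.e+00] j [-0.4   0.28 -0.2   1.09 -0.    2.81] F [ 0.2  -0.56  0.39] open 1.001
offset units [-0.035  0.005  1.309]
toolx yaw -93.73 turn units -0.013 (tool down)
```

View pics/s1.png

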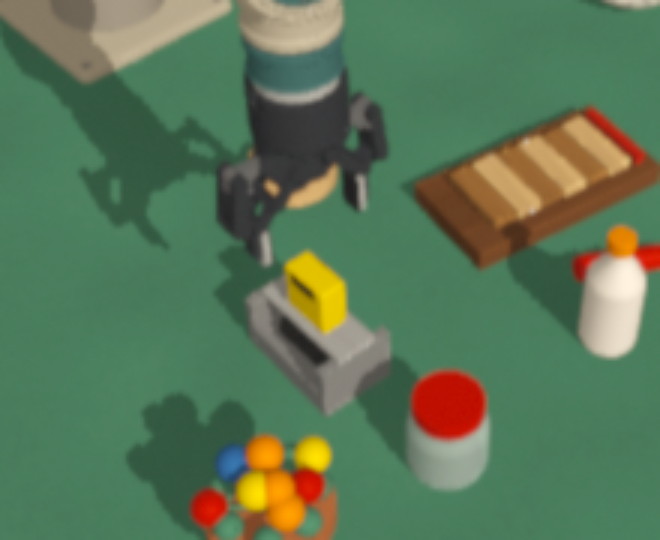

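The gripper hangs over the handle, but joint 6 would run out of range at the panel. I'll make a half turn first.

carry_out:
  steps:
    - {"offset": [0, 0, 0], "turn": -1, "hand": -1}
    - {"offset": [0, 0, 0], "turn": -2, "hand": -1}
    - {"offset": [0, 0, 0], "turn": -3, "hand": -1}
    - {"offset": [0, 0, 0], "turn": -4, "hand": -1}
    - {"offset": [0, 0, 0], "turn": -5, "hand": -1}
    - {"offset": [0, 0, 0], "turn": -6, "hand": -1}
    - {"offset": [0, 0, 0], "turn": -7, "hand": -1}
    - {"offset": [0, 0, 0], "turn": -8, "hand": -1}
    - {"offset": [0, 0, 0], "turn": -9, "hand": -1}
    - {"offset": [0, 0, 0], "turn": -10, "hand": -1}
    - {"offset": [0, 0, 0], "turn": -11, "hand": -1}
    - {"offset": [0, 0, 0], "turn": -12, "hand": -1}
    - {"offset": [0, 0, 0], "turn": -13, "hand": -1}
    - {"offset": [0, 0, 0], "turn": -14, "hand": -1}
    - {"offset": [0, 0, 0], "turn": -15, "hand": -1}
    - {"offset": [0, 0, 0], "turn": -16, "hand": -1}
    - {"offset": [0, 0, 0], "turn": -17, "hand": -1}
    - {"offset": [0, 0, 0], "turn": -18, "hand": -1}
    - {"offset": [0, 0, 0], "turn": -18, "hand": -1}
    - {"offset": [0, 0, 0], "turn": -18, "hand": -1}

```text
clock: 4.28
eef_pos: [0.5725, -0.1697, 0.1509]
eef_rot: [2.293, 2.146, 0.001]
force: [-0.2, 0.0, 0.2]
opening: 1.002
```

```bash
python3 -c "
from h import *
plan([.572,-.1685,.0735],86.4)"
```

```text
clock 4.275 pos [ 0.5725 -0.1697  0.1509] toolx [ 0.066  0.998 -0.   ] toolz [ 9.e-04 -4.e-04 -1.e+00] j [-0.4   0.28 -0.2   1.09 -0.   -0.33] F [-0.15  0.04  0.21] open 1.002
offset units [ 0.02  -0.011  1.289]
toolx yaw 86.21 turn units -0.019 (tool down)
```

carry_out:
  steps:
    - {"offset": [0, 0, 0.4], "hand": -1}
    - {"offset": [0, 0, 0.8], "hand": -1}
    - {"offset": [0, 0, 1.1], "hand": -1}
    - {"offset": [0, 0, 1.29], "hand": -1}
    - {"offset": [0, 0, 1.29], "hand": -1}
    - {"offset": [0, 0, 1.29], "hand": 0}
    - {"offset": [0, 0, 1.29], "hand": 0.3}
    - {"offset": [0, 0, 1.29], "hand": 1}
    - {"offset": [0, 0, 1.29], "hand": 1}
    - {"offset": [0, 0, 1.29], "hand": 1}
    - {"offset": [0, 0, 1.29], "hand": 1}
    - {"offset": [0, 0, 1.29], "hand": 1}
  squeeze: 80

```text
invalid input
```

```bash
python3 -c "
from h import *
plan([.572,-.1685,.0735],86.4);print(status.state()['force'],status.state()['wrist_torque'])"
```

```text
clock 4.275 pos [ 0.5725 -0.1697  0.1509] toolx [ 0.066  0.998 -0.   ] toolz [ 9.e-04 -4.e-04 -1.e+00] j [-0.4   0.28 -0.2   1.09 -0.   -0.33] F [-0.15  0.04  0.21] open 1.002
offset units [ 0.02  -0.011  1.289]
toolx yaw 86.21 turn units -0.019 (tool down)
[-0.15053354  0.04181562  0.21445012] [0.03154805 0.0269036  0.03355548]
```

Each row apparently needs a turn value, so I'll include it.

carry_out:
  steps:
    - {"offset": [0, 0, 0.4], "turn": 0, "hand": -1}
    - {"offset": [0, 0, 0.8], "turn": 0, "hand": -1}
    - {"offset": [0, 0, 1.1], "turn": 0, "hand": -1}
    - {"offset": [0, 0, 1.29], "turn": 0, "hand": -1}
    - {"offset": [0, 0, 1.29], "turn": 0, "hand": -1}
    - {"offset": [0, 0, 1.29], "turn": 0, "hand": 0}
    - {"offset": [0, 0, 1.29], "turn": 0, "hand": 0.3}
    - {"offset": [0, 0, 1.29], "turn": 0, "hand": 1}
    - {"offset": [0, 0, 1.29], "turn": 0, "hand": 1}
    - {"offset": [0, 0, 1.29], "turn": 0, "hand": 1}
    - {"offset": [0, 0, 1.29], "turn": 0, "hand": 1}
    - {"offset": [0, 0, 1.29], "turn": 0, "hand": 1}
  squeeze: 80

```text
clock: 5.78
eef_pos: [0.573, -0.1694, 0.0737]
eef_rot: [2.289, 2.15, 0.001]
force: [-0.8, 0.6, 4.9]
opening: 0.292
```

```bash
python3 -c "
from h import *
plan([.572,-.1685,.0735],86.4);print(status.state()['force'],status.state()['wrist_torque'])"
```

```text
clock 5.775 pos [ 0.573  -0.1694  0.0737] toolx [ 0.063  0.998 -0.   ] toolz [ 1.3e-03 -4.0e-04 -1.0e+00] j [-0.4   0.35 -0.28  0.94  0.   -0.33] F [-0.85  0.64  4.91] open 0.292
offset units [ 0.013 -0.018  0.003]
toolx yaw 86.39 turn units -0.001 (tool down)
[-0.84605888  0.64414702  4.90769039] [0.1601569  0.108081   0.03223856]
```

Gripped (opening 0.292). I'll lift it and weigh it.

carry_out:
  steps:
    - {"offset": [0, 0, -0.1], "turn": 0, "hand": 1}
    - {"offset": [0, 0, -0.3], "turn": 0, "hand": 1}
    - {"offset": [0, 0, -0.7], "turn": 0, "hand": 1}
    - {"offset": [0, 0, -1.1], "turn": 0, "hand": 1}
    - {"offset": [0, 0, -1.5], "turn": 0, "hand": 1}
    - {"offset": [0, 0, -1.5], "turn": 0, "hand": 1}
    - {"offset": [0, 0, -1.5], "turn": 0, "hand": 1}
    - {"offset": [0, 0, -1.5], "turn": 0, "hand": 1}
    - {"offset": [0, 0, -1.5], "turn": 0, "hand": 1}
    - {"offset": [0, 0, -1.5], "turn": 0, "hand": 1}

```text
clock: 7.02
eef_pos: [0.5721, -0.1691, 0.1623]
eef_rot: [-2.29, -2.15, 0.001]
force: [0.1, 0.5, -3.0]
opening: 0.294
```

Run:
```python
from h import *
a=np.radians(-10.5);ex=np.array([np.cos(a),np.sin(a)]);ey=np.array([-np.sin(a),np.cos(a)])
c=np.array([.5639,.1303])
print("start",c+.072*ey,"end",c-.082*ey)
plan([*(c+.072*ey),.125],79.5);print(status.state()['force'],status.state()['wrist_torque'])
p,d=optics.grab_frame('scene');cv2.imwrite('pics/s2.png',cv2.resize(p[150:330,120:340],None,fx=3,fy=3))
```

```text
start [0.57702096 0.20109435] end [0.54895669 0.0496731 ]
clock 7.025 pos [ 0.5721 -0.1691  0.1623] toolx [0.063 0.998 0.   ] toolz [-1.e-03  4.e-04 -1.e+00] j [-0.4   0.27 -0.18  1.12 -0.   -0.33] F [ 0.07  0.5  -3.02] open 0.294
offset units [ 6.162 -0.306  0.624]
toolx yaw 86.38 turn units 0.688 (tool down)
[ 0.07265823  0.49518316 -3.02476842] [ 0.01664102 -0.00317865  0.02460786]
```

View pics/s2.png

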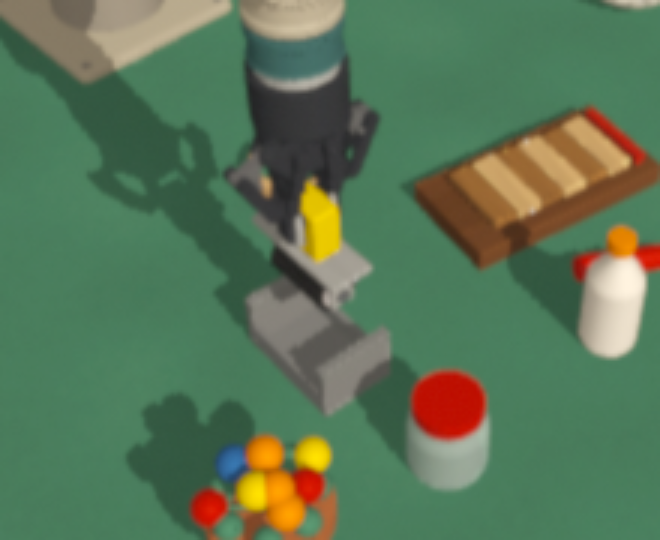

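carry_out:
  steps:
    - {"offset": [0.4, 0, 0], "turn": 0.1, "hand": 1}
    - {"offset": [1.1, -0.05, 0], "turn": 0.2, "hand": 1}
    - {"offset": [1.8, -0.1, 0], "turn": 0.3, "hand": 1}
    - {"offset": [2.5, -0.15, 0], "turn": 0.4, "hand": 1}
    - {"offset": [3.2, -0.2, 0], "turn": 0.5, "hand": 1}
    - {"offset": [3.9, -0.25, 0], "turn": 0.69, "hand": 1}
    - {"offset": [4.6, -0.3, 0], "turn": 0.69, "hand": 1}
    - {"offset": [5.3, -0.31, 0], "turn": 0.69, "hand": 1}
    - {"offset": [5.9, -0.31, 0.2], "turn": 0.69, "hand": 1}
    - {"offset": [6.16, -0.31, 0.4], "turn": 0.69, "hand": 1}
    - {"offset": [6.16, -0.31, 0.62], "turn": 0.69, "hand": 1}
    - {"offset": [6.16, -0.31, 0.62], "turn": 0.69, "hand": 1}
    - {"offset": [6.16, -0.31, 0.62], "turn": 0.69, "hand": 1}
    - {"offset": [6.16, -0.31, 0.62], "turn": 0.69, "hand": 1}

```text
clock: 8.82
eef_pos: [0.5778, 0.2, 0.1264]
eef_rot: [2.416, 2.007, 0.002]
force: [-0.0, -0.2, -2.9]
opening: 0.294
```

Run:
```python
from h import *
plan([.577,.201,.100],79.5)
F=[]
for n in('scene','top'):
  p,d=optics.grab_frame(n)
  q=p[150:260,180:340] if n=='scene' else p[170:250,190:300]
  cv2.imwrite(f'pics/{n}3.png',cv2.resize(q,None,fx=5,fy=5)); F.append(status.state()['force'])
print(F)
```

```text
clock 8.825 pos [0.5778 0.2    0.1264] toolx [0.184 0.983 0.   ] toolz [ 1.2e-03  1.0e-04 -1.0e+00] j [ 0.23  0.32 -0.19  1.05 -0.    0.41] F [-0.01 -0.22 -2.89] open 0.294
offset units [ 0.013 -0.016  0.44 ]
toolx yaw 79.41 turn units -0.009 (tool down)
[array([ 0.69855141, -0.41315408, -3.3212672 ]), array([-0.27004941,  0.24550864, -2.85728461])]
```

View pics/scene3.png

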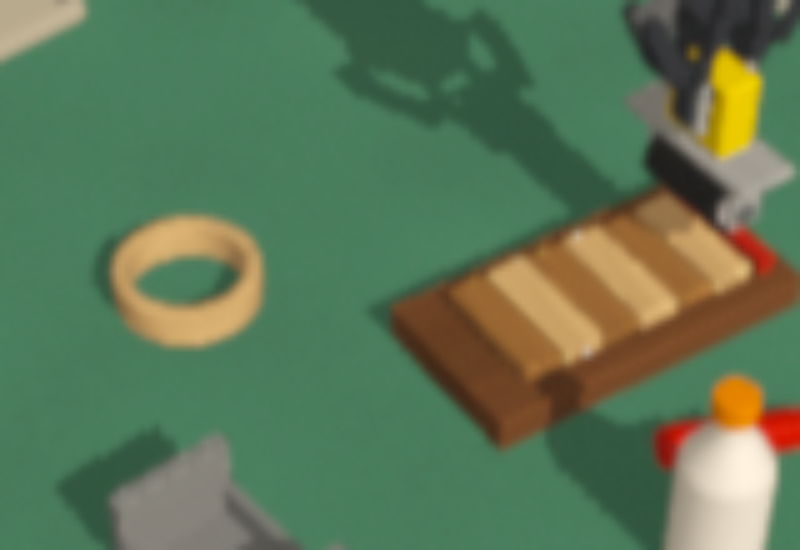

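View pics/top3.png

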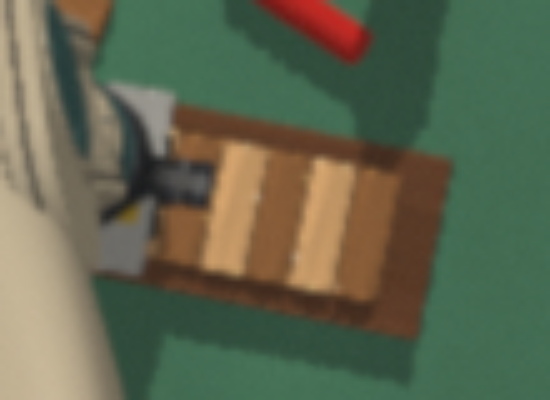

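carry_out:
  steps:
    - {"offset": [0, 0, 0.1], "turn": 0, "hand": 1}
    - {"offset": [0, 0, 0.2], "turn": 0, "hand": 1}
    - {"offset": [0, 0, 0.3], "turn": 0, "hand": 1}
    - {"offset": [0, 0, 0.4], "turn": 0, "hand": 1}
    - {"offset": [0, 0, 0.4], "turn": 0, "hand": 1}
    - {"offset": [0, 0, 0.4], "turn": 0, "hand": 1}
    - {"offset": [0, 0, 0.4], "turn": 0, "hand": 1}

```text
clock: 9.8
eef_pos: [0.5775, 0.2009, 0.1021]
eef_rot: [2.415, 2.008, 0.001]
force: [-0.9, 0.1, -3.0]
opening: 0.294
```

carry_out:
  steps:
    - {"offset": [0, 0, 0.02], "turn": 0, "hand": 1}
    - {"offset": [0, 0, 0.04], "turn": 0, "hand": 1}
    - {"offset": [0, 0, 0.04], "turn": 0, "hand": 1}
    - {"offset": [0, 0, 0.04], "turn": 0, "hand": 1}

```text
clock: 10.3
eef_pos: [0.5771, 0.2008, 0.0993]
eef_rot: [-2.416, -2.009, 0.0]
force: [-0.0, 0.1, -2.8]
opening: 0.293
```

carry_out:
  steps:
    - {"offset": [0, 0, 0.02], "turn": 0, "hand": 1}
    - {"offset": [0, 0, 0.02], "turn": 0, "hand": 1}
    - {"offset": [0, 0, 0.02], "turn": 0, "hand": 1}

```text
clock: 10.68
eef_pos: [0.5771, 0.2008, 0.0981]
eef_rot: [-2.416, -2.008, 0.0]
force: [0.8, 0.7, -2.7]
opening: 0.291
```

carry_out:
  steps:
    - {"offset": [0, 0, 0.02], "turn": 0, "hand": 1}
    - {"offset": [0, 0, 0.02], "turn": 0, "hand": 1}
    - {"offset": [0, 0, 0.02], "turn": 0, "hand": 1}

```text
clock: 11.05
eef_pos: [0.5773, 0.2009, 0.0972]
eef_rot: [2.415, 2.008, 0.001]
force: [0.1, 0.5, -0.8]
opening: 0.29
```

carry_out:
  steps:
    - {"offset": [0, 0, 0.01], "turn": 0, "hand": 1}
    - {"offset": [0, 0, 0.01], "turn": 0, "hand": 1}

```text
clock: 11.3
eef_pos: [0.5774, 0.201, 0.0971]
eef_rot: [2.415, 2.009, 0.001]
force: [-1.6, 0.2, 2.8]
opening: 0.295
```

carry_out:
  steps:
    - {"offset": [0, 0, 0.01], "turn": 0, "hand": 1}
    - {"offset": [0, 0, 0.01], "turn": 0, "hand": 1}

```text
clock: 11.55
eef_pos: [0.5775, 0.201, 0.0961]
eef_rot: [2.415, 2.008, 0.001]
force: [-1.7, 0.2, 3.6]
opening: 0.296
```

carry_out:
  steps:
    - {"offset": [0, 0, 0.01], "turn": 0, "hand": 1}
    - {"offset": [0, 0, 0.02], "turn": 0, "hand": 1}
    - {"offset": [0, 0, 0.02], "turn": 0, "hand": 1}

```text
clock: 11.92
eef_pos: [0.5774, 0.2008, 0.0946]
eef_rot: [2.415, 2.008, 0.001]
force: [-1.3, 0.7, 4.1]
opening: 0.298
```

carry_out:
  steps:
    - {"offset": [0, 0, 0.01], "turn": 0, "hand": 1}
    - {"offset": [0, 0, 0.02], "turn": 0, "hand": 1}
    - {"offset": [0, 0, 0.02], "turn": 0, "hand": 1}

```text
clock: 12.3
eef_pos: [0.5776, 0.2011, 0.0946]
eef_rot: [2.415, 2.009, 0.002]
force: [-1.9, 0.2, 10.0]
opening: 0.292
```

Strip 1 has bottomed out: it sank about 2.6 mm and then stopped at about 13 N net. I'll start rolling in short stretches, watching the force.

carry_out:
  steps:
    - {"offset": [-0.03, 0, 0], "turn": 0, "hand": 1}
    - {"offset": [-0.06, 0, 0], "turn": 0, "hand": 1}
    - {"offset": [-0.09, 0, 0], "turn": 0, "hand": 1}
    - {"offset": [-0.12, 0, 0], "turn": 0, "hand": 1}

```text
clock: 12.8
eef_pos: [0.5763, 0.1941, 0.0945]
eef_rot: [2.415, 2.009, 0.002]
force: [-1.7, 0.0, 9.8]
opening: 0.293
```

carry_out:
  steps:
    - {"offset": [-0.03, 0, 0], "turn": 0, "hand": 1}
    - {"offset": [-0.06, 0, 0], "turn": 0, "hand": 1}
    - {"offset": [-0.09, 0, 0], "turn": 0, "hand": 1}
    - {"offset": [-0.12, 0, 0], "turn": 0, "hand": 1}

```text
clock: 13.3
eef_pos: [0.5754, 0.1879, 0.0946]
eef_rot: [-2.414, -2.008, -0.005]
force: [-1.9, 2.5, 9.0]
opening: 0.297
```

carry_out:
  steps:
    - {"offset": [-0.03, 0, 0], "turn": 0, "hand": 1}
    - {"offset": [-0.06, 0, 0], "turn": 0, "hand": 1}
    - {"offset": [-0.09, 0, 0], "turn": 0, "hand": 1}
    - {"offset": [-0.12, 0, 0], "turn": 0, "hand": 1}

```text
clock: 13.8
eef_pos: [0.5738, 0.1797, 0.094]
eef_rot: [2.415, 2.008, 0.002]
force: [-1.3, 0.1, 6.5]
opening: 0.296
```

carry_out:
  steps:
    - {"offset": [-0.03, 0, 0], "turn": 0, "hand": 1}
    - {"offset": [-0.06, 0, 0], "turn": 0, "hand": 1}
    - {"offset": [-0.09, 0, 0], "turn": 0, "hand": 1}
    - {"offset": [-0.12, 0, 0], "turn": 0, "hand": 1}

```text
clock: 14.3
eef_pos: [0.5726, 0.1726, 0.094]
eef_rot: [2.415, 2.008, 0.002]
force: [-0.2, 0.5, 6.4]
opening: 0.299
```

carry_out:
  steps:
    - {"offset": [-0.03, 0, 0.005], "turn": 0, "hand": 1}
    - {"offset": [-0.06, 0, 0.005], "turn": 0, "hand": 1}
    - {"offset": [-0.09, 0, 0.005], "turn": 0, "hand": 1}
    - {"offset": [-0.12, 0, 0.005], "turn": 0, "hand": 1}

```text
clock: 14.8
eef_pos: [0.5718, 0.1672, 0.094]
eef_rot: [-2.414, -2.008, -0.008]
force: [-0.3, 5.1, 5.1]
opening: 0.297
```

carry_out:
  steps:
    - {"offset": [-0.03, 0, 0], "turn": 0, "hand": 1}
    - {"offset": [-0.06, 0, 0], "turn": 0, "hand": 1}
    - {"offset": [-0.09, 0, 0], "turn": 0, "hand": 1}
    - {"offset": [-0.12, 0, 0], "turn": 0, "hand": 1}

```text
clock: 15.3
eef_pos: [0.5706, 0.1597, 0.0943]
eef_rot: [-2.415, -2.008, -0.007]
force: [-1.3, 3.0, 9.3]
opening: 0.296
```

carry_out:
  steps:
    - {"offset": [-0.03, 0, 0], "turn": 0, "hand": 1}
    - {"offset": [-0.06, 0, 0], "turn": 0, "hand": 1}
    - {"offset": [-0.09, 0, 0], "turn": 0, "hand": 1}
    - {"offset": [-0.12, 0, 0], "turn": 0, "hand": 1}

```text
clock: 15.8
eef_pos: [0.5691, 0.1516, 0.0947]
eef_rot: [2.415, 2.008, 0.004]
force: [-1.8, 0.8, 11.8]
opening: 0.297
```

carry_out:
  steps:
    - {"offset": [-0.03, 0, -0.004], "turn": 0, "hand": 1}
    - {"offset": [-0.06, 0, -0.008], "turn": 0, "hand": 1}
    - {"offset": [-0.09, 0, -0.01], "turn": 0, "hand": 1}
    - {"offset": [-0.12, 0, -0.01], "turn": 0, "hand": 1}

```text
clock: 16.3
eef_pos: [0.5678, 0.1443, 0.0948]
eef_rot: [2.415, 2.007, 0.003]
force: [-1.1, 1.5, 8.2]
opening: 0.293
```

carry_out:
  steps:
    - {"offset": [-0.03, 0, 0], "turn": 0, "hand": 1}
    - {"offset": [-0.06, 0, 0], "turn": 0, "hand": 1}
    - {"offset": [-0.09, 0, 0], "turn": 0, "hand": 1}
    - {"offset": [-0.12, 0, 0], "turn": 0, "hand": 1}

```text
clock: 16.8
eef_pos: [0.567, 0.1391, 0.0948]
eef_rot: [-2.414, -2.008, -0.01]
force: [0.3, 4.8, 6.4]
opening: 0.294
```

carry_out:
  steps:
    - {"offset": [-0.03, 0, 0], "turn": 0, "hand": 1}
    - {"offset": [-0.06, 0, 0], "turn": 0, "hand": 1}
    - {"offset": [-0.09, 0, 0], "turn": 0, "hand": 1}
    - {"offset": [-0.12, 0, 0], "turn": 0, "hand": 1}

```text
clock: 17.3
eef_pos: [0.5657, 0.1315, 0.0954]
eef_rot: [-2.415, -2.009, -0.008]
force: [-1.8, 3.1, 10.6]
opening: 0.294
```

carry_out:
  steps:
    - {"offset": [-0.03, 0, 0], "turn": 0, "hand": 1}
    - {"offset": [-0.06, 0, 0], "turn": 0, "hand": 1}
    - {"offset": [-0.09, 0, 0], "turn": 0, "hand": 1}
    - {"offset": [-0.12, 0, 0], "turn": 0, "hand": 1}

```text
clock: 17.8
eef_pos: [0.5643, 0.1233, 0.0958]
eef_rot: [2.414, 2.008, 0.005]
force: [-2.0, 1.0, 12.2]
opening: 0.295
```

carry_out:
  steps:
    - {"offset": [-0.03, 0, -0.004], "turn": 0, "hand": 1}
    - {"offset": [-0.06, 0, -0.008], "turn": 0, "hand": 1}
    - {"offset": [-0.09, 0, -0.012], "turn": 0, "hand": 1}
    - {"offset": [-0.12, 0, -0.012], "turn": 0, "hand": 1}

```text
clock: 18.3
eef_pos: [0.5629, 0.116, 0.0958]
eef_rot: [2.414, 2.007, 0.004]
force: [-0.4, 0.7, 9.5]
opening: 0.296
```

carry_out:
  steps:
    - {"offset": [-0.03, 0, 0], "turn": 0, "hand": 1}
    - {"offset": [-0.06, 0, 0], "turn": 0, "hand": 1}
    - {"offset": [-0.09, 0, 0], "turn": 0, "hand": 1}
    - {"offset": [-0.12, 0, 0], "turn": 0, "hand": 1}

```text
clock: 18.8
eef_pos: [0.5621, 0.1108, 0.0959]
eef_rot: [-2.414, -2.008, -0.01]
force: [0.4, 5.4, 6.8]
opening: 0.296
```

carry_out:
  steps:
    - {"offset": [-0.03, 0, 0], "turn": 0, "hand": 1}
    - {"offset": [-0.06, 0, 0], "turn": 0, "hand": 1}
    - {"offset": [-0.09, 0, 0], "turn": 0, "hand": 1}
    - {"offset": [-0.12, 0, 0], "turn": 0, "hand": 1}

```text
clock: 19.3
eef_pos: [0.5608, 0.103, 0.0965]
eef_rot: [2.415, 2.009, 0.009]
force: [-1.6, 2.7, 13.0]
opening: 0.293
```

carry_out:
  steps:
    - {"offset": [-0.03, 0, 0], "turn": 0, "hand": 1}
    - {"offset": [-0.06, 0, 0], "turn": 0, "hand": 1}
    - {"offset": [-0.09, 0, 0], "turn": 0, "hand": 1}
    - {"offset": [-0.12, 0, 0], "turn": 0, "hand": 1}

```text
clock: 19.8
eef_pos: [0.5594, 0.0949, 0.0968]
eef_rot: [2.414, 2.007, 0.006]
force: [-2.3, 0.8, 13.2]
opening: 0.291
```

carry_out:
  steps:
    - {"offset": [-0.03, 0, -0.004], "turn": 0, "hand": 1}
    - {"offset": [-0.06, 0, -0.008], "turn": 0, "hand": 1}
    - {"offset": [-0.09, 0, -0.012], "turn": 0, "hand": 1}
    - {"offset": [-0.12, 0, -0.012], "turn": 0, "hand": 1}

```text
clock: 20.3
eef_pos: [0.558, 0.0875, 0.0968]
eef_rot: [2.414, 2.007, 0.005]
force: [-0.4, 0.2, 9.7]
opening: 0.291
```

carry_out:
  steps:
    - {"offset": [-0.03, 0, 0], "turn": 0, "hand": 1}
    - {"offset": [-0.06, 0, 0], "turn": 0, "hand": 1}
    - {"offset": [-0.09, 0, 0], "turn": 0, "hand": 1}
    - {"offset": [-0.12, 0, 0], "turn": 0, "hand": 1}

```text
clock: 20.8
eef_pos: [0.5572, 0.0821, 0.0968]
eef_rot: [-2.415, -2.009, -0.01]
force: [1.4, 4.8, 9.7]
opening: 0.293
```

carry_out:
  steps:
    - {"offset": [-0.03, 0, 0], "turn": 0, "hand": 1}
    - {"offset": [-0.06, 0, 0], "turn": 0, "hand": 1}
    - {"offset": [-0.09, 0, 0], "turn": 0, "hand": 1}
    - {"offset": [-0.12, 0, 0], "turn": 0, "hand": 1}

```text
clock: 21.3
eef_pos: [0.5558, 0.0741, 0.0974]
eef_rot: [2.414, 2.008, 0.008]
force: [-0.7, 1.3, 13.2]
opening: 0.296
```

carry_out:
  steps:
    - {"offset": [-0.03, 0, 0], "turn": 0, "hand": 1}
    - {"offset": [-0.06, 0, 0], "turn": 0, "hand": 1}
    - {"offset": [-0.09, 0, 0], "turn": 0, "hand": 1}
    - {"offset": [-0.12, 0, 0], "turn": 0, "hand": 1}

```text
clock: 21.8
eef_pos: [0.5545, 0.0663, 0.0975]
eef_rot: [2.414, 2.006, 0.006]
force: [-1.1, 1.0, 12.8]
opening: 0.292
```

carry_out:
  steps:
    - {"offset": [-0.03, 0, 0], "turn": 0, "hand": 1}
    - {"offset": [-0.06, 0, 0], "turn": 0, "hand": 1}
    - {"offset": [-0.06, 0, 0], "turn": 0, "hand": 1}
    - {"offset": [-0.06, 0, 0], "turn": 0, "hand": 1}

```text
clock: 22.3
eef_pos: [0.5538, 0.0626, 0.0975]
eef_rot: [2.413, 2.006, 0.005]
force: [-1.9, -0.0, 14.0]
opening: 0.295
```

All six strips bottomed out. Their stop heights match the camera's proud heights minus a constant to within 0.3 mm. I'll lift off.

carry_out:
  steps:
    - {"offset": [0, 0, -0.2], "turn": 0, "hand": 1}
    - {"offset": [0, 0, -0.6], "turn": 0, "hand": 1}
    - {"offset": [0, 0, -1.0], "turn": 0, "hand": 1}
    - {"offset": [0, 0, -1.2], "turn": 0, "hand": 1}
    - {"offset": [0, 0, -1.2], "turn": 0, "hand": 1}
    - {"offset": [0, 0, -1.2], "turn": 0, "hand": 1}
    - {"offset": [0, 0, -1.2], "turn": 0, "hand": 1}

```text
clock: 23.18
eef_pos: [0.5505, 0.0628, 0.1657]
eef_rot: [-2.414, -2.008, 0.003]
force: [0.1, -0.0, -3.2]
opening: 0.298
```

Run:
```python
from h import *
plan([.573,-.1694,.168],86.39)
```

```text
clock 23.175 pos [0.5505 0.0628 0.1657] toolx [ 0.183  0.983 -0.   ] toolz [-0.0025 -0.     -1.    ] j [-0.    0.2  -0.27  1.11 -0.    0.18] F [ 0.06 -0.01 -3.17] open 0.298
offset units [-3.736  1.074 -0.039]
toolx yaw 79.48 turn units -0.691 (tool down)
```

carry_out:
  steps:
    - {"offset": [-0.4, 0.15, 0], "turn": -0.1, "hand": 1}
    - {"offset": [-1.0, 0.3, 0], "turn": -0.2, "hand": 1}
    - {"offset": [-1.6, 0.5, 0], "turn": -0.4, "hand": 1}
    - {"offset": [-2.2, 0.7, 0], "turn": -0.6, "hand": 1}
    - {"offset": [-2.8, 0.9, 0], "turn": -0.69, "hand": 1}
    - {"offset": [-3.4, 1.05, 0], "turn": -0.69, "hand": 1}
    - {"offset": [-3.74, 1.07, 0], "turn": -0.69, "hand": 1}
    - {"offset": [-3.74, 1.07, 0], "turn": -0.69, "hand": 1}
    - {"offset": [-3.74, 1.07, 0], "turn": -0.69, "hand": 1}
    - {"offset": [-3.74, 1.07, 0], "turn": -0.69, "hand": 1}
    - {"offset": [-3.74, 1.07, 0], "turn": -0.69, "hand": 1}

```text
clock: 24.55
eef_pos: [0.5737, -0.1687, 0.1671]
eef_rot: [-2.289, -2.152, -0.0]
force: [-0.5, -0.4, -2.3]
opening: 0.299
```

Run:
```python
from h import *
plan([.573,-.1694,.0737],86.39)
p,d=optics.grab_frame('scene');cv2.imwrite('pics/s5.png',cv2.resize(p[150:330,120:340],None,fx=3,fy=3))
plan([.573,-.1694,.0737],86.39)
```

```text
clock 24.55 pos [ 0.5737 -0.1687  0.1671] toolx [0.062 0.998 0.   ] toolz [-0.e+00  2.e-04 -1.e+00] j [-0.39  0.27 -0.18  1.13  0.   -0.33] F [-0.47 -0.4  -2.28] open 0.299
offset units [-0.013 -0.01   1.557]
toolx yaw 86.45 turn units 0.006 (tool down)
clock 24.6 pos [ 0.5737 -0.1688  0.1671] toolx [0.062 0.998 0.   ] toolz [ 0.e+00  1.e-04 -1.e+00] j [-0.39  0.27 -0.18  1.13  0.   -0.33] F [ 1.64 -0.17 -2.8 ] open 0.296
offset units [-0.011 -0.011  1.557]
toolx yaw 86.45 turn units 0.006 (tool down)
```

View pics/s5.png

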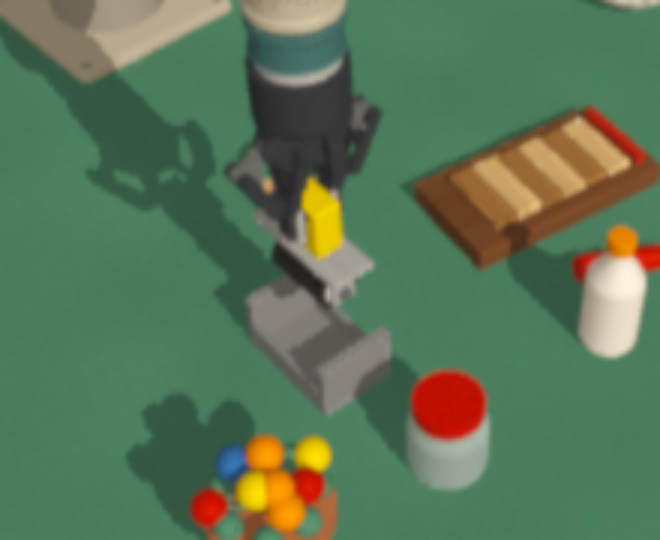

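The roller sits in the grip as before, level and over the stand. I'll lower it.

carry_out:
  steps:
    - {"offset": [-0.01, -0.01, 0.3], "turn": 0, "hand": 1}
    - {"offset": [-0.01, -0.01, 0.6], "turn": 0, "hand": 1}
    - {"offset": [-0.01, -0.01, 0.8], "turn": 0, "hand": 1}
    - {"offset": [-0.01, -0.01, 1.0], "turn": 0, "hand": 1}
    - {"offset": [-0.01, -0.01, 1.2], "turn": 0, "hand": 1}
    - {"offset": [-0.01, -0.01, 1.35], "turn": 0, "hand": 1}
    - {"offset": [-0.01, -0.01, 1.45], "turn": 0, "hand": 1}
    - {"offset": [-0.01, -0.01, 1.52], "turn": 0, "hand": 1}
    - {"offset": [-0.01, -0.01, 1.52], "turn": 0, "hand": 1}
    - {"offset": [-0.01, -0.01, 1.52], "turn": 0, "hand": 1}

```text
clock: 25.85
eef_pos: [0.5734, -0.1703, 0.0763]
eef_rot: [2.29, 2.15, 0.001]
force: [0.4, -0.9, -2.4]
opening: 0.294
```

carry_out:
  steps:
    - {"offset": [0, 0, 0.02], "turn": 0, "hand": 1}
    - {"offset": [0, 0, 0.04], "turn": 0, "hand": 1}
    - {"offset": [0, 0, 0.04], "turn": 0, "hand": 1}

```text
clock: 26.22
eef_pos: [0.5732, -0.1702, 0.0738]
eef_rot: [2.29, 2.15, 0.0]
force: [-0.0, -0.2, -1.1]
opening: 0.293
```

carry_out:
  steps:
    - {"offset": [0, 0, 0.01], "turn": 0, "hand": 1}
    - {"offset": [0, 0, 0.01], "turn": 0, "hand": 1}
    - {"offset": [0, 0, 0.01], "turn": 0, "hand": 1}

```text
clock: 26.6
eef_pos: [0.5732, -0.1702, 0.0737]
eef_rot: [2.29, 2.15, 0.0]
force: [-2.5, 2.1, 5.2]
opening: 0.297
```

It's seated, with a reaction of about 8 N. I'll release and retreat.

carry_out:
  steps:
    - {"offset": [0, 0, -0.01], "turn": 0, "hand": 0.2}
    - {"offset": [0, 0, -0.01], "turn": 0, "hand": 0}
    - {"offset": [0, 0, -0.01], "turn": 0, "hand": -0.5}
    - {"offset": [0, 0, -0.01], "turn": 0, "hand": -1}
    - {"offset": [0, 0, -0.01], "turn": 0, "hand": -1}
    - {"offset": [0, 0, -0.01], "turn": 0, "hand": -1}
    - {"offset": [0, 0, -0.01], "turn": 0, "hand": -1}
    - {"offset": [0, 0, -0.3], "turn": 0, "hand": -1}
    - {"offset": [0, 0, -0.8], "turn": 0, "hand": -1}
    - {"offset": [0, 0, -1.4], "turn": 0, "hand": -1}
    - {"offset": [0, 0, -2.0], "turn": 0, "hand": -1}
    - {"offset": [0, 0, -2.4], "turn": 0, "hand": -1}
    - {"offset": [0, 0, -2.4], "turn": 0, "hand": -1}
    - {"offset": [0, 0, -2.4], "turn": 0, "hand": -1}
    - {"offset": [0, 0, -2.4], "turn": 0, "hand": -1}

```text
clock: 28.48
eef_pos: [0.572, -0.1697, 0.2153]
eef_rot: [-2.288, -2.148, 0.002]
force: [0.2, 0.3, 0.4]
opening: 0.999
```

Run:
```python
from h import *
s=status.state();print(s["clock"],s["force"],s["opening"])
n='scene';hb=(195,225,255,290)
p,d=optics.grab_frame(n);cv2.imwrite('pics/s6.png',cv2.resize(p[130:340,100:360],None,fx=3,fy=2.8))
hsv=cv2.cvtColor(p,cv2.COLOR_BGR2HSV);H,S,V=[hsv[...,i].astype(int) for i in range(3)]
y=(H>20)&(H<35)&(S>150)&(V>100)&box(p.shape,*hb)
P=cloud(n,d,y);T=P[P[:,2]>np.percentile(P[:,2],98)-.008];print(rect(T),T.mean(0))
p,d=optics.grab_frame('top');d0=np.load('top0.npy')
a=np.radians(-10.5);ex=np.array([np.cos(a),np.sin(a)]);ey=np.array([-np.sin(a),np.cos(a)]);c=np.array([.5639,.1303])
P=cloud('top',d,box(p.shape,195,180,285,240));X=(P[:,:2]-c)@ex;Y=(P[:,:2]-c)@ey
print([float(np.median(P[(abs(Y-.07+.028*k)<.01)&(abs(X)<.033),2]).round(4)) for k in range(6)])
```

```text
28.475 [0.22919431 0.27293043 0.37061893] 0.9987899909376761
(array([ 573.3, -171.9]), array([26.8, 51.5]), 87.3) [ 0.57495118 -0.17267061  0.11037723]
[0.0303, 0.0297, 0.0298, 0.0314, 0.0321, 0.0327]
```

View pics/s6.png

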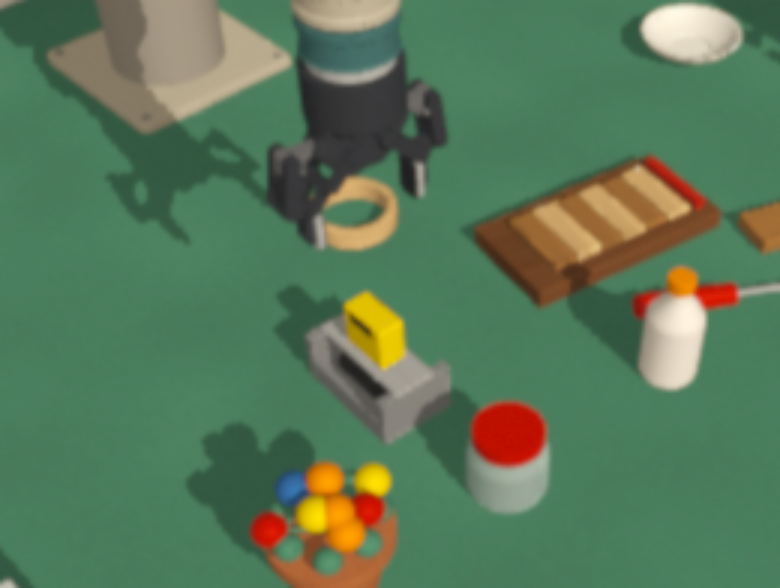

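The roller is seated at (375,330) in the picture and the gripper is clear of it. Strips 1, 2 and 4 read a little shallow from depth, so I'll average more frames in both views.

Run:
```python
from h import *
a=np.radians(-10.5);ex=np.array([np.cos(a),np.sin(a)]);ey=np.array([-np.sin(a),np.cos(a)]);c=np.array([.5639,.1303])
for n,b in(('top',(195,180,285,240)),('scene',(255,180,345,240))):
  D=[optics.grab_frame(n)[1] for _ in range(15)]
  sd=np.std(D,0)[b[1]:b[3],b[0]:b[2]];print(n,"depth sd",np.median(sd))
  for lab,d in(("before",np.load(n+'0.npy')),("after",np.median(D,0))):
    P=cloud(n,d,box(d.shape,*b));cc=c if n=='top' else c+[0.002,-.002];X=(P[:,:2]-cc)@ex;Y=(P[:,:2]-cc)@ey
    print(lab,[float(P[(abs(Y-.07+.028*k)<.008)&(abs(X)<.03),2].mean().round(5)) for k in range(6)],"bar/back",[float(P[w,2].mean().round(5)) for w in((abs(Y-.096)<.003)&(abs(X)<.03),(abs(Y+.1)<.007)&(abs(X)<.04))])
p,_=optics.grab_frame('top');cv2.imwrite('pics/t6.png',cv2.resize(p[170:250,190:300],None,fx=6,fy=6))
```

```text
top depth sd 0.0024920672
before [0.03276, 0.03216, 0.03329, 0.03397, 0.03494, 0.03566] bar/back [0.03497, 0.02266]
after [0.03018, 0.02939, 0.03037, 0.03134, 0.03234, 0.033] bar/back [0.03459, 0.02338]
scene depth sd 0.002550865
before [0.02973, 0.02936, 0.03081, 0.03171, 0.03236, 0.03294] bar/back [0.02956, 0.02136]
after [0.02737, 0.02712, 0.02762, 0.02895, 0.02999, 0.03069] bar/back [0.03191, 0.02113]
```

View pics/t6.png

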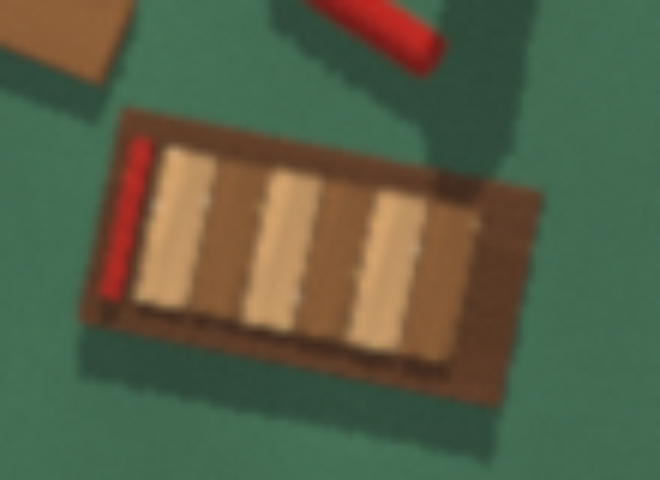

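In the top view all six strips have dropped by the same 2.6–2.9 mm, within noise. The roller is seated and the gripper is clear, so I'm handing in.

```bash
python3 -c "
from workcell import order,status
print(order.finish_job(),status.state()['clock'])"
```

```text
the job is handed in; nothing more can be done
the job is handed in; nothing more can be done
```

I lifted the roller out of its stand and pressed strip 1 home. I then rolled steadily from the red stop to strip 6 without lifting off, seated the roller back in its stand and let go. The job was handed in at about 30 s of the 70 s allowed; no verdict was reported.

- **Pressing force:** readings along the roll were about 8–17 N net. Force is only reported at the end of each move, so peaks between readings were not seen.
- **Strips:** each one came to a hard stop under more than 7 N. The top camera shows drops of 2.6–2.9 mm on all six. The scene camera reads less, 2.2–3.2 mm, with strips 1, 2, 5 and 6 just under 2.4 mm. Depth noise is about 2.5 mm per pixel and the "before" image was a single frame. I trusted the steady contact heights, where the six strips agree to 0.3 mm.
- **Roller in its stand:** the scene camera puts the handle within about 3 mm of where it started, and its height is unchanged. The gripper is open and about 14 cm above its gripping height, with zero force reading.
- **Bystanders:** those in view look undisturbed in the final picture. I did not measure each one.

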